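# Load a flanged paste cartridge into the slotted station

### The job

Load the white paste cartridge, kept upright, into the metal station: set its flange on the deck in front of the slot, slide it sideways so that the flange runs under the slotted plate, push it through the two spring catches, and on until you feel the stop, which is not always set to the same depth. Press it home against the stop with about 13 N for half a second, never with more than 20 N, and do not ram or jam it anywhere in the station. Let go of it there, upright, and leave the other things on the desk where they stand.

Things in the scene. Friction and masses are not known exactly. Their poses are not given: they have to be found in the camera images.
- cartridge: White plastic paste cartridge standing on its flange, nozzle up, about 120 g. Flange: disc 40 mm diameter, 5 mm thick, at the bottom. Above it a round barrel, 20 mm diameter, up to 65 mm, then a narrow nozzle up to 82 mm. Origin: centre of the flange's underside; z up the barrel's axis; yaw does not matter. Grip the barrel 45 to 55 mm above the underside.
- station: Metal station fixed to the desk, foot x = -75 to +79 mm, 90 mm wide, origin at desk level, z up, x along the slot from mouth to closed end. A flat deck (top z = 10 mm) carries a slotted plate (z = 17 to 26 mm) from x = -20 mm to the rear; two small covers on it reach z = 29 mm, 20 mm and more off the centre line. In front (x < -20 mm) the deck is open above: the apron.
- stop: Adjustable stop in the closed end of the slot: a dark steel slug, 8 x 22 x 9 mm, level with the slotted plate, on a screw. It was set by hand and does not give: its flat face stands 35 to 55 mm from the station's origin along x, where exactly this pose does not tell (find it by feel). This origin is the station's point x = 35 mm, y = 0, z = 17 mm, always, not the face.
- apron (a point): Point on top of the deck in front of the slot, on the slot's centre line, 47 mm before the station's origin: a good place to set the flange down, still clear of the plate. Axes as the station's.
- home (a point): The nearest place at which the cartridge's origin can be when its barrel meets the stop: station x = 25 mm, y = 0, on the deck (z = 10 mm), axes as the station's. By how the stop was set the barrel meets it up to 20 mm farther in, at x = 25 to 45 mm.
- flux: Bystander: small clear bottle with a black cap, 31 mm diameter, 82 mm tall; origin at the underside's centre.
- reel: Bystander: reel of solder wire with blue flanges, standing on one flange, 56 mm diameter, 37 mm tall; origin at the underside's centre.
- tape: Bystander: black roll of tape lying flat, 50 mm diameter, 20 mm tall; origin at the underside's centre.
- tin: Bystander: flat round red tin, 64 mm diameter, 25 mm tall; origin at the underside's centre.
- fuses: Bystander: small brown cardboard box, 34 x 52 x 20 mm; origin at the underside's centre.
- mouth (a point): Middle of the slot's mouth at deck level (station x = -20 mm, y = 0, z = 10 mm), axes as the station's. The slot is 22 mm wide from x = -8 mm inward and flares to about 40 mm at the mouth. Between deck and plate is a gap 7 mm high and 44 mm wide for the 5 mm flange; the barrel stands up through the slot.
- catches (a point): Point midway between the two spring catches (station x = 15.5 mm, z = 21.5 mm): round brass noses that reach 4 mm out of the slot's two faces. Pushing the barrel through takes about 6 to 12 N; it begins with the cartridge's origin at about station x = 7 mm and ends at about x = 16 mm; the noses then spring out behind the barrel and help it in.
There are look-alikes about, which are no part of the job. Leave any green or red look-alike of the cartridge alone.

How it is judged:
By the outcome, as a careful person would: the job done as asked, in the order asked, and still so for the second after the job is handed in, with the robot touching nothing.
It also fails if it takes over 59 s, if anything falls off the work surface, if the arm or the gripper's body presses on something with over 40 N, if the wrist force passes 120 N, or if a joint passes its speed limit or range.

### The arm

A 6-joint arm with a two-finger parallel gripper is mounted at the origin on a cart in front of the work surface, level with it; the furniture and walls round the work are solid. World frame = base frame: x ahead of the robot, y to its left, z up, the work surface at z = 0. Lengths are in mm, angles in rad, forces in N, time in s.
With the tool pointing down it reaches from about 275 to 750 mm from the base axis. Payload 10.2 kg.
Tool frame: the origin (TCP) lies at the very end of the fingers, on their centre line; the grasp point (between the pads) lies 19 mm behind it; z points along the fingers, y is the line along which they close (so a half turn about z gives the same grasp; the last joint's range is limited). The gripper opens to 85 mm and grips with 20 to 120 N. Pads are 22 mm wide; open, the fingers measure 114 mm over their backs; the gripper's body (76 mm by 85 mm) begins 54 mm behind the grasp point. The pads swing forward as they close: fully open they stand 13 mm farther back than shut.
Start: joints at [-0.223, 0.313, 1.498, -0, 1.331, -0.223], TCP at [525.006, -0.013, 231.294] pointing down, gripper open.
Joint ranges: [-2.94, 2.94], [-0.97, 2.17], [0.19, 2.56], [-1.23, 4.37], [0.02, 3.11], [-2.88, 2.88]. Speed limits (rad/s): [2.39, 2.39, 3.01, 3.14, 3.14, 3.14].

### API

Orientations are given as a unit quaternion [w, x, y, z].
In Python, from rig import telemetry, optics, ctrl gives the robot as it stands.
- The arm moves only by the tool servo_tool, never from a script. Its argument "deltas" is a list of rows, each a list of 3 entries, a list of its own where there are three numbers: the shift along the tool's x, y, z in units of 20 cm (1.0 is 20 cm), then the turn, a rotation vector about the tool's x, y, z in units of 90 degrees (1.0 is 90 degrees), then the opening, from 0 (shut) to 1 (fully open). A call has 1 to 8 rows; each row shifts and turns the commanded pose from where the row before left it, along the tool's axes as they then stand; what a row does not reach is not made up. A row lasts 1/10 s, in which the tool goes at most 50 mm and 8.59 degrees, less where a joint would pass 70% of its speed; a pose out of reach is approached as far as the arm can. A call with a number of a shift or a turn outside -1 to 1 is refused whole. A call with a gripper value outside its range is refused whole. The fingers move at their own pace and stop on an object; "squeeze" is the grip in N (left out, the last holds). Time passes only in rows, so rows that do not move let the fingers close. It gives the time, the measured TCP pose, the force, the opening and the grip force at its end, in the units of the state.
- telemetry.sense(): the state, without advancing time (a new reading comes with each control period).
- optics.capture(name): name is "scene" or "side" or "wrist"; returns the picture (420x560x3 uint8, blue, green, red); there is no depth.
- optics.camera_model(name): a dict with "vfov" (degrees; the focal length in pixels is half the picture's height over the tangent of half this angle, whatever the lens; pixels are square), "cx", "cy" (the principal point, pixels), "R" (3x3) and "t" (3): a world point X has camera coordinates R X + t; the wrist camera has in their place "mount" (4x4, takes a point from camera to tool coordinates, whose origin is the TCP and whose axes are the flange's). Camera axes: x right, y down, z forward; pixel columns grow to the right and rows downward; lengths in mm; the calibration is good to about 2 mm. A picture is of the moment at which its call begins: read the wrist's pose just before it. camera_model takes no time and is no camera call.
- ctrl.finish_job(): hands the job in; it is judged then, once.
The state is a dict: "time_s": time; "joints": joint angles; "dq": joint speeds; "tau": joint torques, N m; "eef_pos": TCP position; "ee_rot": TCP orientation; "force": force on the tool from outside, world axes, zero at the start; "wrist_torque": the same for the moment, N m; "grip_width": opening from 0.0 (shut) to 1.0 (fully open); "grip_force": force on a finger pad.
Only numpy, scipy, OpenCV 4.12 (cv2) and the standard library are available. Lean on these libraries where they do the work, as an engineer would, in place of code of your own. Each camera call takes 0.05 s, during which the arm holds its last target. There are 200 camera calls.

## Working session

There is one attempt and no reset: what is moved stays moved. The work goes in short steps, Python scripts to look and compute and a tool call to move; the robot and the scene stay as the last step left them, time stands still between calls to the robot, and variables do not carry over. Pictures are saved under pics/ and viewed, at most 10 in all, crops included, and the job is handed in when it is done.

Besides the shell and the picture viewer there is one more tool, called after ">>>" as name([rows], argument=value, ...), one row to a line, values as JSON. servo_tool: Moves the arm, as the interface text tells. Its arguments: {"type":"object","properties":{"deltas":{"type":"array"},"squeeze":{"type":"number"}},"required":["deltas"]}

```bash
mkdir -p pics; python3 - <<'E'
from rig import telemetry, optics, ctrl
import cv2,json
for n in ["scene","side","wrist"]:
    cv2.imwrite(f"pics/{n}0.png",optics.capture(n))
    m=optics.camera_model(n); print(n,m)
s=telemetry.sense(); print(s)
E
```

```text
scene {'vfov': 51.26478350648087, 'cx': 281.86564881885874, 'cy': 211.6015951080875, 'R': array([[ 0.89180056, -0.45241314,  0.003758  ],
       [-0.21812455, -0.43721644, -0.87250414],
       [ 0.39637539,  0.77727996, -0.48859227]]), 't': array([-422.59310236,  213.60567655,  698.52647916])}
side {'vfov': 44.31390560693606, 'cx': 282.015763711164, 'cy': 206.39915289779967, 'R': array([[ 0.99538676,  0.09577707,  0.00565196],
       [ 0.05368102, -0.50713173, -0.86019518],
       [-0.07952069,  0.8565303 , -0.50993363]]), 't': array([-516.79501902,   61.25217659, 1363.91800207])}
wrist {'vfov': 59.53555015254679, 'cx': 283.2563449902394, 'cy': 205.76099419793823, 'mount': array([[-1.79477262e-04, -9.51234963e-01, -3.08467201e-01,
         7.90089403e+01],
       [ 9.99999637e-01, -4.27484498e-04,  7.36418662e-04,
        -4.08956392e-01],
       [-8.32372124e-04, -3.08466957e-01,  9.51234694e-01,
        -1.43200797e+02],
       [ 0.00000000e+00,  0.00000000e+00,  0.00000000e+00,
         1.00000000e+00]])}
{'time_s': 0.15, 'joints': array([-2.23415508e-01,  3.13308329e-01,  1.49821168e+00,  2.96530138e-06,
        1.33097889e+00, -2.23420453e-01]), 'dq': array([-0.00123979, -0.00148916, -0.00126677, -0.0010265 ,  0.00156693,
        0.00125816]), 'tau': array([ 1.79854873e-03, -4.12368500e+01, -2.59796566e+01, -1.57318855e-04,
        3.17765021e-03, -3.62555340e-05]), 'eef_pos': array([5.24829653e+02, 1.91506704e-02, 2.30892420e+02]), 'ee_rot': array([-3.84200446e-04,  7.07105210e-01,  7.07108207e-01, -2.40233643e-04]), 'force': array([ 0.62609207, -0.28449715, -0.16860101]), 'wrist_torque': array([-0.05244566, -0.0168581 , -0.02607361]), 'grip_force': 0.0, 'grip_width': 1.0017539712485766}
```

View pics/scene0.png

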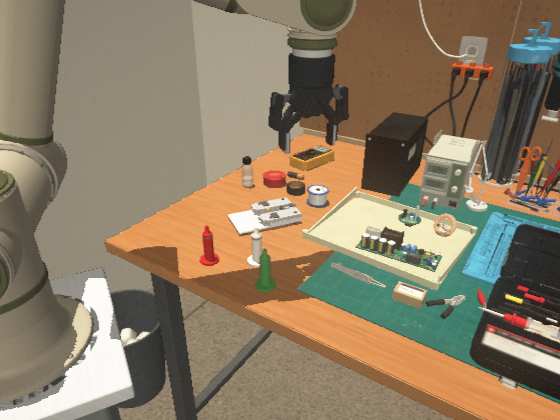

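View pics/side0.png

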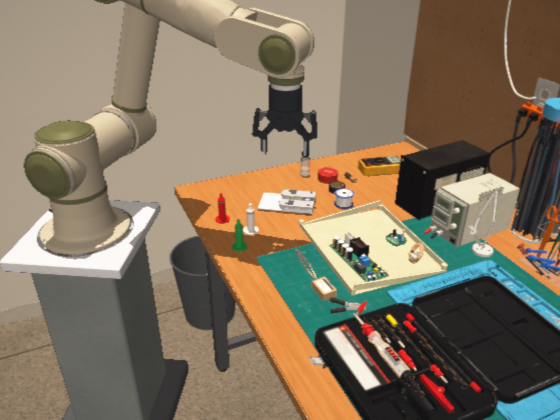

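The scene view shows the white cartridge at about (256,250), red at (208,247), green at (265,272) and the station at (270,215). In the side view the white one is at about (251,220) and the station at (290,202). I'll enlarge both.

```bash
python3 - <<'E'
import cv2,numpy as np
a=cv2.imread('pics/scene0.png')[180:300,190:350]; a=cv2.resize(a,None,fx=5,fy=5,interpolation=cv2.INTER_CUBIC); cv2.imwrite('pics/sc.png',a)
a=cv2.imread('pics/side0.png')[170:260,205:325]; a=cv2.resize(a,None,fx=6.5,fy=6.5,interpolation=cv2.INTER_CUBIC); cv2.imwrite('pics/si.png',a)
E
```

```text
(no output)
```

View pics/sc.png

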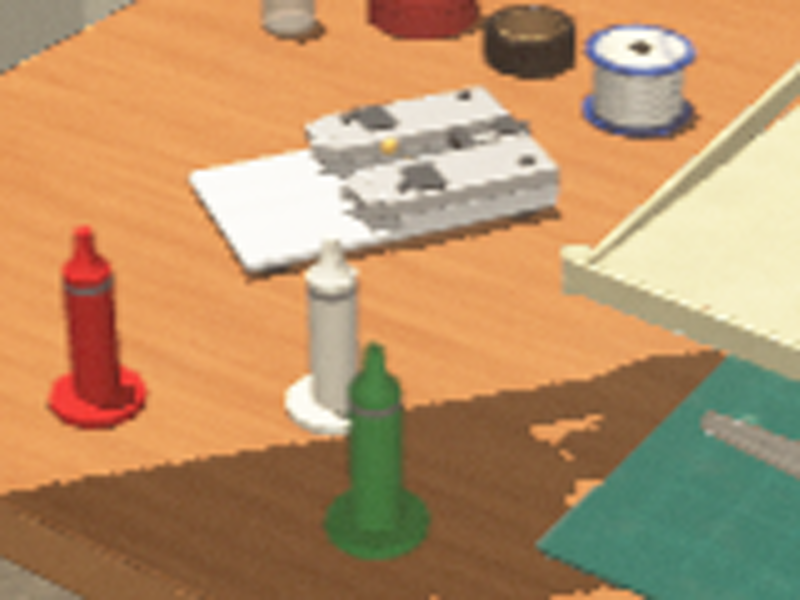

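View pics/wrist0.png

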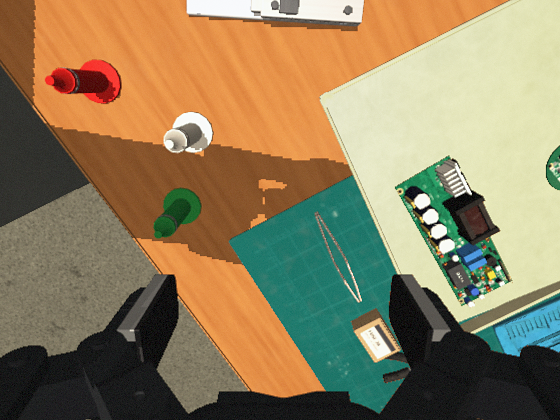

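The wrist picture (up = world +y, right = +x) shows the white flange around (191,132), red at (100,80), green at (180,205), and the station's edge at the top, x 187–365.

```bash
cat > h.py <<'E'
import numpy as np, cv2
from scipy.spatial.transform import Rotation as R
from rig import telemetry, optics
def ray(n,px,pose=None):
    m=optics.camera_model(n); f=210/np.tan(np.radians(m['vfov']/2))
    d=np.array([(px[0]-m['cx'])/f,(px[1]-m['cy'])/f,1.])
    if n=='wrist':
        p,q=pose; T=m['mount']; Rt=R.from_quat(np.roll(q,-1)).as_matrix()
        return p+Rt@T[:3,3], Rt@T[:3,:3]@d
    return -m['R'].T@m['t'], m['R'].T@d
def at(n,px,z,pose=None):
    o,d=ray(n,px,pose); return np.round(o+d*(z-o[2])/d[2],1)
def look(name):
    s=telemetry.sense(); im=optics.capture('wrist'); cv2.imwrite('pics/%s.png'%name,im)
    p=(s['eef_pos'],s['ee_rot']); print(s['time_s'],[list(x) for x in p]); return p,im
E
python3 - <<'E'
from h import *
p=(np.array([524.83,0.02,230.9]),np.array([-3.84e-4,.7071,.7071,-2.4e-4]))
print('white',at('wrist',(191,132),5,p),at('scene',(190+325/5,180+400/5),5), 'nozzle',at('wrist',(169,145),82,p),at('scene',(190+332/5,180+242/5),82))
print('red',at('wrist',(100,81),5,p),'green',at('wrist',(181,206),5,p), 'redn',at('wrist',(50,82),82,p),'grn n',at('wrist',(162,230),82,p))
S=lambda x,y,z:at('scene',(190+x/5,180+y/5),z)
print('station apron corners',S(190,177,10),S(250,268,10),'plate rear',S(480,88,26),S(557,170,26),'ball',S(388,146,21.5))
print('reel',S(640,115,0),'tape',S(530,60,0),'flux',S(290,25,0))
print('wrist lower rear station',at('wrist',(360,27),10,p),at('wrist',(188,15),10,p))
E
```

```text
white [433.   36.3   5. ] [431.  37.   5.] nozzle [433.8  35.1  82. ] [434.4  33.   82. ]
red [350.1  84.3   5. ] green [416.4 -40.9   5. ] redn [348.7  82.5  82. ] grn n [420.9 -37.4  82. ]
station apron corners [444.3 226.2  10. ] [439.1 137.5  10. ] plate rear [596.5 219.   26. ] [590.4 129.3  26. ] ball [533.2 192.8  21.5]
reel [679.4 200.1   0. ] tape [658.8 280.5   0. ] flux [560.2 377.9   0. ]
wrist lower rear station [593.6 130.2  10. ] [439.5 139.9  10. ]
```

White is at about (433,36) and both cameras agree on it. The station axis has yaw of about -3.2° with its origin near (517,178). I'll look at the station from nearer.

>>> servo_tool([
  [[0.16,0,0.03],[0,0,0],1],
  [[0.16,0,0.03],[0,0,0],1],
  [[0.16,0,0.03],[0,0,0],1],
  [[0.16,0,0.03],[0,0,0],1],
  [[0.16,0,0.03],[0,0,0],1],
  [[0.16,0,0.03],[0,0,0],1],
  [[0,0,0],[0,0,0],1],
  [[0,0,0],[0,0,0],1],
])

```text
time_s: 0.95
eef_pos: [524.8, 192.2, 194.9]
ee_rot: [-0.0, 0.707, 0.708, -0.0]
force: [-0.7, 0.2, -0.0]
grip_width: 0.997
grip_force: 0.0
```

```bash
python3 - <<'E'
from h import *
p,im=look('w1')
E
```

```text
0.95 [[np.float64(524.7676540666353), np.float64(192.24906935143702), np.float64(194.90931532861453)], [np.float64(-0.00016884140357384216), np.float64(0.7067026397973114), np.float64(0.7075105510325166), np.float64(-0.00041300575840055837)]]
```

View pics/w1.png

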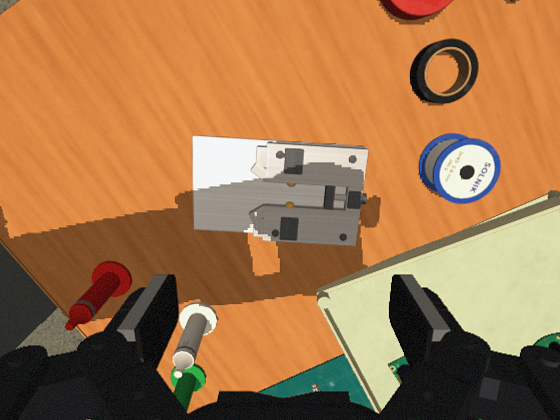

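The station spans (193,136), (193,229), (367,147) and (361,245), with the brass noses at about (291,184) and (290,205). I'll enlarge it for precision.

```bash
python3 - <<'E'
from h import *
im=cv2.imread('pics/w1.png')[125:255,185:375]; cv2.imwrite('pics/w1c.png',cv2.resize(im,None,fx=4,fy=4,interpolation=cv2.INTER_CUBIC))
E
```

```text
(no output)
```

View pics/w1c.png

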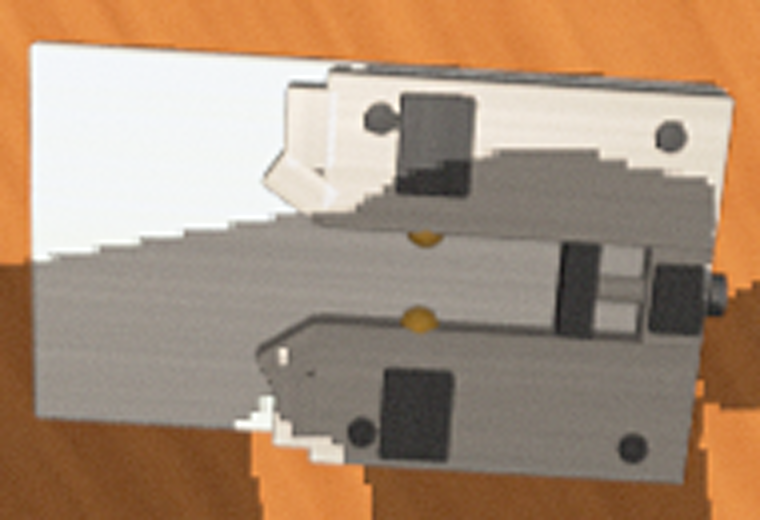

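```bash
python3 - <<'E'
from h import *
p=(np.array([524.77,192.25,194.9]),np.array([-1.7e-4,.7067,.7075,-4.1e-4]))
W=lambda x,y,z:at('wrist',(185+(x+.5)/4-.5,125+(y+.5)/4-.5),z,p)
pts=[((32,43),10,(-75,45)),((37,415),10,(-75,-45)),((732,98),26,(79,45)),((684,483),26,(79,-45)),
 ((345,226),26,(-8,11)),((640,246),26,(None,11)),((345,325),26,(-8,-11)),((630,343),26,(None,-11))]
A=[];B=[]
for c,z,m in pts:
    w=W(*c,z); print(c,w,m)
    if m[0] is not None and m[0]!=-8: A.append(m);B.append(w[:2])
A=np.array(A,float);B=np.array(B)
ac,bc=A.mean(0),B.mean(0);X=(A-ac);Y=B-bc
th=np.arctan2((X[:,0]*Y[:,1]-X[:,1]*Y[:,0]).sum(),(X*Y).sum());r=np.array([[np.cos(th),-np.sin(th)],[np.sin(th),np.cos(th)]])
o=bc-r@ac; print('origin',o,'yaw deg',np.degrees(th)); print((B-o)@r-A)
for c,z in [((345,226),26),((640,246),26),((345,325),26),((630,343),26),((425,240),21.5),((419,320),21.5),((557,285),26)]:
    print(c,(W(*c,z)[:2]-o)@r)
print('apron',o+r@[-47,0])
print('white flange',at('wrist',(201,319),5,p),'nozzle',at('wrist',(180,372),82,p))
E
```

```text
(32, 43) [444.3 230.2  10. ] (-75, 45)
(37, 415) [438.8 141.9  10. ] (-75, -45)
(732, 98) [596.2 220.7  26. ] (79, 45)
(684, 483) [591.5 131.5  26. ] (79, -45)
(345, 226) [513.6 192.6  26. ] (-8, 11)
(640, 246) [578.4 188.2  26. ] (None, 11)
(345, 325) [513.4 169.9  26. ] (-8, -11)
(630, 343) [577.3 165.7  26. ] (None, -11)
origin [515.70399905 181.20141291] yaw deg -3.623878680622189
[[ 0.64174826 -0.61258043]
 [ 0.73387548  0.9163423 ]
 [-1.16151857 -0.49252467]
 [-0.21410517  0.1887628 ]]
(345, 226) [-2.82025631 11.24280899]
(640, 246) [62.12828274 10.94738508]
(345, 325) [ -1.58506992 -11.42444304]
(630, 343) [ 62.45262741 -11.57715266]
(425, 240) [15.11613981  8.07016118]
(419, 320) [ 15.00069987 -10.67461605]
(557, 285) [44.83293235  0.83398531]
apron [468.79797682 184.17211621]
white flange [437.4  36.9   5. ] nozzle [435.9  37.8  82. ]
```

>>> servo_tool([
  [[-0.13,-0.075,0],[0,0,0],1],
  [[-0.13,-0.075,0.05],[0,0,0],1],
  [[-0.13,-0.075,0.08],[0,0,0],1],
  [[-0.13,-0.075,0.08],[0,0,0],1],
  [[-0.13,-0.075,0.08],[0,0,0],1],
  [[-0.13,-0.077,0.08],[0,0,0.02],1],
  [[0,0,0.0],[0,0,0.02],1],
  [[0,0,0],[0,0,0],1],
])

```text
time_s: 1.8
eef_pos: [434.4, 34.7, 121.5]
ee_rot: [0.0, 0.73, 0.683, 0.0]
force: [0.5, 0.1, 0.7]
grip_width: 0.997
grip_force: 0.0
```

```bash
python3 - <<'E'
from h import *
p,im=look('w2')
E
```

```text
1.8 [[np.float64(434.4436092660781), np.float64(34.679948574276956), np.float64(121.45768420543433)], [np.float64(8.189644546284978e-05), np.float64(0.7300194941282897), np.float64(0.6834263165651348), np.float64(3.621961330143736e-05)]]
```

View pics/w2.png

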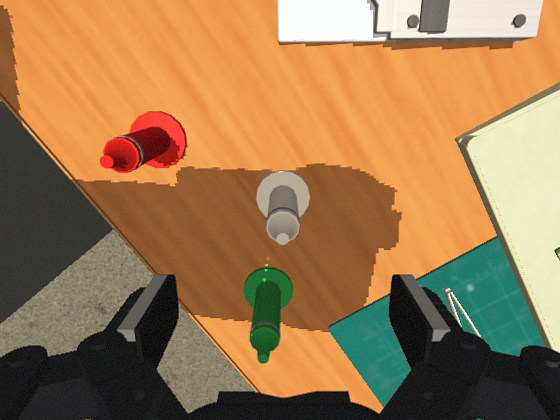

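The white cartridge is in the middle column: flange centre (283,197), nozzle tip (283,238). The station's front edge runs from (279,43).

```bash
python3 - <<'E'
from h import *
p=(np.array([434.44,34.68,121.46]),np.array([0,.73002,.68343,0]))
print(at('wrist',(283,196.5),5,p),at('wrist',(283,238),82,p))
E
```

```text
[434.2  36.7   5. ] [434.1  36.2  82. ]
```

>>> servo_tool([
  [[0.009,0,0.09],[0,0,0],1],
  [[0,0,0.1],[0,0,0],1],
  [[0,0,0.1],[0,0,0],1],
  [[0,0,0.1],[0,0,0],1],
  [[0,0,0.067],[0,0,0],1],
  [[0,0,0],[0,0,0],0.6],
  [[0,0,0],[0,0,0],0.35],
  [[0,0,0],[0,0,0],0.3],
], squeeze=40)

```text
time_s: 2.65
eef_pos: [435.4, 37.7, 30.8]
ee_rot: [0.001, 0.729, 0.685, 0.001]
force: [-0.5, 0.2, -0.1]
grip_width: 0.514
grip_force: 0.0
```

>>> servo_tool([
  [[0,0,0],[0,0,0],0.2],
  [[0,0,0],[0,0,0],0.1],
  [[0,0,0],[0,0,0],0],
  [[0,0,0],[0,0,0],0],
  [[0,0,0],[0,0,0],0],
  [[0,0,0],[0,0,0],0],
], squeeze=40)

```text
time_s: 3.25
eef_pos: [435.1, 37.7, 30.5]
ee_rot: [0.0, 0.729, 0.685, 0.0]
force: [-1.2, 0.3, 6.1]
grip_width: 0.22
grip_force: 39.1
```

>>> servo_tool([
  [[0,0,-0.05],[0,0,0],0],
  [[0,0,-0.1],[0,0,0],0],
  [[0.1,0.02,0],[0,0,0],0],
  [[0.14,0.02,0],[0,0,0],0],
  [[0.14,0.02,0],[0,0,0],0],
  [[0.14,0.02,0],[0,0,0],0],
  [[0.12,0.02,0],[0,0,0],0],
  [[0.1,0.02,0],[0,0,0],0],
])

```text
time_s: 4.05
eef_pos: [468.0, 185.3, 60.4]
ee_rot: [0.0, 0.729, 0.685, 0.0]
force: [0.5, -0.3, -0.6]
grip_width: 0.219
grip_force: 39.2
```

>>> servo_tool([
  [[0,0,0],[0,0,0],0],
  [[0,0,0],[0,0,0],0],
  [[0,0,0],[0,0,0],0],
])

```text
time_s: 4.35
eef_pos: [467.8, 183.3, 60.0]
ee_rot: [-0.0, 0.729, 0.684, -0.0]
force: [-0.6, -0.3, -1.3]
grip_width: 0.219
grip_force: 39.3
```

```bash
python3 - <<'E'
from h import *
p,im=look('w3')
cv2.imwrite('pics/w3c.png',cv2.resize(im[100:340,130:450],None,fx=2.5,fy=2.5,interpolation=cv2.INTER_CUBIC))
E
```

```text
4.35 [[np.float64(467.7592557653636), np.float64(183.27862827088248), np.float64(60.04989245351876)], [np.float64(-3.567484700171137e-05), np.float64(0.7291628751993343), np.float64(0.6843401688159578), np.float64(-0.0001830390436349332)]]
```

View pics/w3c.png

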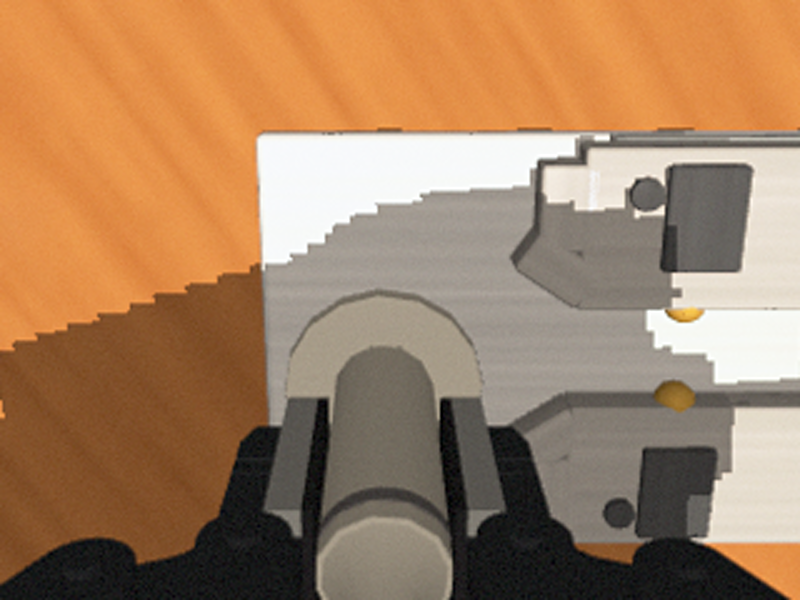

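The flange rim's far point is at (383,293) in the crop, and its sides at about (288,385) and (479,385). The slot's edges run level at rows 307 and 405, with the noses at (685,310) and (674,395).

```bash
python3 - <<'E'
from h import *
p=(np.array([467.76,183.28,60.05]),np.array([0,.72916,.68434,0]))
th=np.radians(-3.63);r=np.array([[np.cos(th),-np.sin(th)],[np.sin(th),np.cos(th)]]);o=np.array([515.7,181.2])
W=lambda x,y,z:(at('wrist',(130+(x+.5)/2.5-.5,100+(y+.5)/2.5-.5),z,p)[:2]-o)@r
print('tcp',(p[0][:2]-o)@r)
for n,c,z in [('rim far',(383,293),34.5),('rimL',(288,385),34.5),('rimR',(479,385),34.5),('up edge',(620,307),26),('up',(780,307),26),('low',(620,405),26),('low',(780,405),26),('deck corner',(258,133),10),('front edge',(264,400),10),('noseU',(685,316),21.5),('mouth tip',(514,260),17)]: print(n,W(*c,z))
E
```

```text
tcp [-47.97550988  -0.95940196]
rim far [-48.4095527   17.57029331]
rimL [-67.60366387  -2.0843778 ]
rimR [-29.02262317  -2.14180864]
up edge [ 0.37602401 11.44677273]
up [33.44277406 11.44031745]
low [  2.19343441 -10.88296125]
low [ 36.36430885 -10.91957151]
deck corner [-74.88341406  44.7486793 ]
front edge [-76.04143995 -17.54962706]
noseU [15.64350119  7.70589842]
mouth tip [-20.52754022  18.73793192]
```

>>> servo_tool([
  [[0.013,0,0.03],[0,0,0],0],
  [[0,0,0.03],[0,0,0],0],
  [[0,0,0.02],[0,0,0],0],
  [[0,0,0],[0,0,0],0],
  [[0,0,0],[0,0,0],0],
  [[0,0,0],[0,0,0],0],
])

```text
time_s: 5.0
eef_pos: [468.3, 186.6, 44.0]
ee_rot: [0.0, 0.729, 0.685, 0.0]
force: [-1.0, 0.0, -0.8]
grip_width: 0.218
grip_force: 39.3
```

>>> servo_tool([
  [[0,0,0.005],[0,0,0],0],
  [[0,0,0.003],[0,0,0],0],
  [[0,0,0],[0,0,0],0],
  [[0,0,0],[0,0,0],0],
])

```text
time_s: 5.4
eef_pos: [468.2, 186.6, 42.3]
ee_rot: [0.0, 0.729, 0.685, 0.0]
force: [0.1, 0.5, -1.1]
grip_width: 0.222
grip_force: 39.3
```

>>> servo_tool([
  [[0,0,0.003],[0,0,0],0],
  [[0,0,0.0],[0,0,0],0],
  [[0,0,0],[0,0,0],0],
])

```text
time_s: 5.7
eef_pos: [468.1, 186.6, 41.7]
ee_rot: [-0.0, 0.729, 0.685, 0.0]
force: [0.3, -0.4, -1.6]
grip_width: 0.223
grip_force: 39.3
```

>>> servo_tool([
  [[-0.003,0,0.003],[0,0,0],0],
  [[0,0,0.0],[0,0,0],0],
  [[0,0,0],[0,0,0],0],
])

```text
time_s: 6.0
eef_pos: [468.1, 186.0, 41.1]
ee_rot: [-0.0, 0.729, 0.685, -0.0]
force: [-0.5, -0.2, -1.9]
grip_width: 0.226
grip_force: 39.3
```

>>> servo_tool([
  [[0,0,0.002],[0,0,0],0],
  [[0,0,0.0],[0,0,0],0],
  [[0,0,0],[0,0,0],0],
])

```text
time_s: 6.3
eef_pos: [468.1, 186.0, 40.7]
ee_rot: [-0.0, 0.729, 0.685, 0.0]
force: [-0.1, 0.1, -0.9]
grip_width: 0.224
grip_force: 39.3
```

>>> servo_tool([
  [[0,0,0.002],[0,0,0],0],
  [[0,0,0.0],[0,0,0],0],
  [[0,0,0],[0,0,0],0],
])

```text
time_s: 6.6
eef_pos: [468.1, 186.0, 40.5]
ee_rot: [0.0, 0.729, 0.685, 0.0]
force: [-1.5, -0.2, 4.6]
grip_width: 0.224
grip_force: 39.7
```

>>> servo_tool([
  [[0,0.01,-0.001],[0,0,0],0],
  [[0,0.02,0.0],[0,0,0],0],
  [[0,0.02,0],[0,0,0],0],
  [[0,0.02,0],[0,0,0],0],
  [[0,0.02,0],[0,0,0],0],
  [[0,0.02,0],[0,0,0],0],
  [[0,0.01,0],[0,0,0],0],
  [[0,0,0],[0,0,0],0],
])

```text
time_s: 7.4
eef_pos: [492.6, 184.4, 40.5]
ee_rot: [0.0, 0.729, 0.685, 0.0]
force: [-0.8, -1.1, 2.2]
grip_width: 0.222
grip_force: 39.7
```

>>> servo_tool([
  [[0,0.01,0],[0,0,0],0],
  [[0,0.01,0],[0,0,0],0],
  [[0,0.01,0],[0,0,0],0],
  [[0,0,0],[0,0,0],0],
])

```text
time_s: 7.8
eef_pos: [498.4, 184.1, 40.5]
ee_rot: [0.0, 0.729, 0.685, 0.0]
force: [-1.2, 0.1, 4.2]
grip_width: 0.222
grip_force: 39.8
```

>>> servo_tool([
  [[0,0.01,-0.0005],[0,0,0],0],
  [[0,0.01,0],[0,0,0],0],
  [[0,0.01,0],[0,0,0],0],
  [[0,0.01,0],[0,0,0],0],
  [[0,0,0],[0,0,0],0],
])

```text
time_s: 8.3
eef_pos: [506.5, 183.6, 40.5]
ee_rot: [0.0, 0.729, 0.685, 0.0]
force: [-0.5, -0.5, 1.9]
grip_width: 0.224
grip_force: 39.6
```

>>> servo_tool([
  [[0,0.01,0],[0,0,0],0],
  [[0,0.01,0],[0,0,0],0],
  [[0,0.01,0],[0,0,0],0],
  [[0,0,0],[0,0,0],0],
])

```text
time_s: 8.7
eef_pos: [512.5, 183.2, 40.5]
ee_rot: [0.0, 0.729, 0.685, 0.0]
force: [-0.6, -1.2, 1.6]
grip_width: 0.225
grip_force: 39.5
```

>>> servo_tool([
  [[0,0.01,0],[0,0,0],0],
  [[0,0.01,0],[0,0,0],0],
  [[0,0.01,0],[0,0,0],0],
  [[0,0.005,0],[0,0,0],0],
  [[0,0,0],[0,0,0],0],
])

```text
time_s: 9.2
eef_pos: [519.2, 182.7, 40.5]
ee_rot: [0.0, 0.729, 0.685, 0.0]
force: [0.0, -0.5, 2.1]
grip_width: 0.222
grip_force: 39.6
```

>>> servo_tool([
  [[0,0,0],[0,0,0],0],
])

```text
time_s: 9.3
eef_pos: [519.2, 182.7, 40.6]
ee_rot: [0.0, 0.729, 0.685, 0.0]
force: [0.7, 0.0, 0.5]
grip_width: 0.222
grip_force: 39.4
```

>>> servo_tool([
  [[0,0,0],[0,0,0],0],
  [[0,0.005,0],[0,0,0],0],
  [[0,0.005,0],[0,0,0],0],
  [[0,0.005,0],[0,0,0],0],
  [[0,0.005,0],[0,0,0],0],
  [[0,0.005,0],[0,0,0],0],
], squeeze=60)

```text
time_s: 9.9
eef_pos: [523.0, 182.4, 40.6]
ee_rot: [-0.001, 0.729, 0.685, -0.001]
force: [-9.6, -0.7, 9.0]
grip_width: 0.217
grip_force: 59.4
```

>>> servo_tool([
  [[0,0.005,0],[0,0,0],0],
  [[0,0.005,0],[0,0,0],0],
])

```text
time_s: 10.1
eef_pos: [524.1, 182.4, 40.7]
ee_rot: [-0.002, 0.729, 0.685, -0.002]
force: [-11.7, -0.4, 11.7]
grip_width: 0.22
grip_force: 59.7
```

>>> servo_tool([
  [[0,0.005,0],[0,0,0],0],
  [[0,0.005,0],[0,0,0],0],
])

```text
time_s: 10.3
eef_pos: [526.3, 182.4, 40.7]
ee_rot: [-0.001, 0.729, 0.685, -0.002]
force: [-10.1, -0.9, 10.1]
grip_width: 0.216
grip_force: 59.7
```

>>> servo_tool([
  [[0,0.005,-0.0005],[0,0,0],0],
  [[0,0.005,0],[0,0,0],0],
])

```text
time_s: 10.5
eef_pos: [528.8, 182.2, 40.6]
ee_rot: [-0.001, 0.729, 0.685, -0.001]
force: [-7.4, 0.6, 7.6]
grip_width: 0.213
grip_force: 59.5
```

>>> servo_tool([
  [[0,0.005,0],[0,0,0],0],
  [[0,0.005,0],[0,0,0],0],
])

```text
time_s: 10.7
eef_pos: [531.3, 182.0, 40.7]
ee_rot: [-0.001, 0.729, 0.685, -0.001]
force: [-4.0, -0.1, 3.2]
grip_width: 0.216
grip_force: 58.9
```

>>> servo_tool([
  [[0,0.005,0],[0,0,0],0],
  [[0,0.005,0],[0,0,0],0],
])

```text
time_s: 10.9
eef_pos: [534.2, 181.8, 40.7]
ee_rot: [0.0, 0.729, 0.685, 0.0]
force: [-0.9, 0.3, 0.5]
grip_width: 0.216
grip_force: 58.5
```

>>> servo_tool([
  [[0,0.005,0],[0,0,0],0],
  [[0,0.005,0],[0,0,0],0],
])

```text
time_s: 11.1
eef_pos: [536.5, 181.6, 40.6]
ee_rot: [0.0, 0.729, 0.685, 0.0]
force: [0.7, -0.5, -0.8]
grip_width: 0.215
grip_force: 58.5
```

>>> servo_tool([
  [[0,0.005,0],[0,0,0],0],
  [[0,0.005,0],[0,0,0],0],
  [[0,0,0],[0,0,0],0],
])

```text
time_s: 11.4
eef_pos: [538.7, 181.5, 40.8]
ee_rot: [0.001, 0.729, 0.684, 0.001]
force: [4.2, -1.0, -3.0]
grip_width: 0.221
grip_force: 58.6
```

>>> servo_tool([
  [[0,0.005,0],[0,0,0],0],
  [[0,0.005,0],[0,0,0],0],
])

```text
time_s: 11.6
eef_pos: [539.7, 181.4, 40.6]
ee_rot: [-0.0, 0.729, 0.685, -0.0]
force: [-1.9, -0.5, 1.9]
grip_width: 0.215
grip_force: 59.1
```

>>> servo_tool([
  [[0,0.005,0],[0,0,0],0],
  [[0,0.005,0],[0,0,0],0],
])

```text
time_s: 11.8
eef_pos: [541.6, 181.5, 40.6]
ee_rot: [-0.0, 0.729, 0.685, -0.0]
force: [-1.7, -0.2, -0.1]
grip_width: 0.219
grip_force: 59.0
```

>>> servo_tool([
  [[0,0.005,0],[0,0,0],0],
  [[0,0.005,0],[0,0,0],0],
])

```text
time_s: 12.0
eef_pos: [543.9, 181.3, 40.6]
ee_rot: [-0.0, 0.729, 0.685, -0.0]
force: [-0.4, 0.5, -0.4]
grip_width: 0.216
grip_force: 59.0
```

>>> servo_tool([
  [[0,0.005,0],[0,0,0],0],
  [[0,0.005,0],[0,0,0],0],
])

```text
time_s: 12.2
eef_pos: [546.0, 181.1, 40.6]
ee_rot: [-0.0, 0.729, 0.685, -0.0]
force: [-0.6, -1.5, -0.1]
grip_width: 0.218
grip_force: 59.0
```

>>> servo_tool([
  [[0,0.005,0],[0,0,0],0],
  [[0,0.004,0],[0,0,0],0],
])

```text
time_s: 12.4
eef_pos: [547.8, 181.0, 40.6]
ee_rot: [-0.0, 0.729, 0.685, -0.0]
force: [-1.0, -0.5, -0.9]
grip_width: 0.215
grip_force: 58.9
```

>>> servo_tool([
  [[0,0.004,0],[0,0,0],0],
  [[0,0.004,0],[0,0,0],0],
])

```text
time_s: 12.6
eef_pos: [549.4, 180.8, 40.6]
ee_rot: [-0.0, 0.729, 0.685, -0.0]
force: [-0.5, 0.1, -0.4]
grip_width: 0.216
grip_force: 58.9
```

>>> servo_tool([
  [[0,0.004,0],[0,0,0],0],
  [[0,0.003,0],[0,0,0],0],
])

```text
time_s: 12.8
eef_pos: [550.8, 180.7, 40.6]
ee_rot: [-0.0, 0.729, 0.685, -0.0]
force: [0.3, 0.0, -1.1]
grip_width: 0.217
grip_force: 58.9
```

>>> servo_tool([
  [[0,0.003,0],[0,0,0],0],
  [[0,0,0],[0,0,0],0],
])

```text
time_s: 13.0
eef_pos: [551.4, 180.7, 40.7]
ee_rot: [0.0, 0.729, 0.685, 0.0]
force: [0.3, 0.8, -1.4]
grip_width: 0.214
grip_force: 58.9
```

>>> servo_tool([
  [[0,0.004,0],[0,0,0],0],
  [[0,0.004,0],[0,0,0],0],
])

```text
time_s: 13.2
eef_pos: [552.0, 180.7, 40.7]
ee_rot: [-0.001, 0.729, 0.685, -0.001]
force: [-7.9, 0.7, 5.6]
grip_width: 0.219
grip_force: 59.6
```

>>> servo_tool([
  [[0,0.003,0],[0,0,0],0],
  [[0,0,0],[0,0,0],0],
])

```text
time_s: 13.4
eef_pos: [552.1, 180.7, 40.7]
ee_rot: [-0.001, 0.729, 0.685, -0.002]
force: [-8.1, -0.3, 5.5]
grip_width: 0.217
grip_force: 59.8
```

>>> servo_tool([
  [[0,0.003,0],[0,0,0],0],
  [[0,0,0],[0,0,0],0],
])

```text
time_s: 13.6
eef_pos: [552.2, 180.7, 40.7]
ee_rot: [-0.002, 0.729, 0.685, -0.002]
force: [-10.8, -0.8, 8.2]
grip_width: 0.22
grip_force: 60.0
```

>>> servo_tool([
  [[0,0.003,0],[0,0,0],0],
  [[0,0,0],[0,0,0],0],
])

```text
time_s: 13.8
eef_pos: [552.3, 180.7, 40.7]
ee_rot: [-0.002, 0.729, 0.685, -0.003]
force: [-14.0, 0.2, 8.9]
grip_width: 0.216
grip_force: 60.3
```

>>> servo_tool([
  [[0,0.0005,0],[0,0,0],0],
  [[0,0,0],[0,0,0],0],
])

```text
time_s: 14.0
eef_pos: [552.3, 180.8, 40.7]
ee_rot: [-0.002, 0.729, 0.685, -0.003]
force: [-13.7, 0.5, 9.6]
grip_width: 0.217
grip_force: 60.3
```

>>> servo_tool([
  [[0,0.0007,0],[0,0,0],0],
  [[0,0,0],[0,0,0],0],
  [[0,0,0],[0,0,0],0],
  [[0,0,0],[0,0,0],0],
])

```text
time_s: 14.4
eef_pos: [552.3, 180.8, 40.8]
ee_rot: [-0.002, 0.729, 0.685, -0.003]
force: [-14.9, 0.1, 10.9]
grip_width: 0.218
grip_force: 60.4
```

>>> servo_tool([
  [[0,0,0],[0,0,0],0],
  [[0,0,0],[0,0,0],0],
  [[0,0,0],[0,0,0],0],
  [[0,0,0],[0,0,0],0],
])

```text
time_s: 14.8
eef_pos: [552.3, 180.8, 40.7]
ee_rot: [-0.002, 0.729, 0.685, -0.003]
force: [-14.1, 0.3, 9.4]
grip_width: 0.219
grip_force: 60.4
```

>>> servo_tool([
  [[0,-0.004,0],[0,0,0],0],
  [[0,-0.004,0],[0,0,0],0],
  [[0,-0.003,0],[0,0,0],0],
  [[0,0,0],[0,0,0],0],
], squeeze=20)

```text
time_s: 15.2
eef_pos: [552.0, 180.7, 40.7]
ee_rot: [-0.001, 0.729, 0.685, -0.001]
force: [-6.4, 0.1, 3.7]
grip_width: 0.219
grip_force: 59.3
```

>>> servo_tool([
  [[0,-0.004,0],[0,0,0],0],
  [[0,0,0],[0,0,0],0],
], squeeze=20)

```text
time_s: 15.4
eef_pos: [551.9, 180.7, 40.7]
ee_rot: [-0.0, 0.729, 0.685, -0.0]
force: [-3.9, -0.4, 1.5]
grip_width: 0.215
grip_force: 59.1
```

>>> servo_tool([
  [[0,-0.001,0],[0,0,0],0.24],
  [[0,0,0],[0,0,0],0.28],
  [[0,0,0],[0,0,0],0.4],
  [[0,0,0],[0,0,0],0.6],
  [[0,0,0],[0,0,0],0.8],
  [[0,0,0],[0,0,0],0.8],
  [[0,0,0],[0,0,0],0.8],
])

```text
time_s: 16.1
eef_pos: [551.8, 180.7, 40.7]
ee_rot: [0.0, 0.729, 0.685, 0.0]
force: [-0.2, 0.5, 0.1]
grip_width: 0.8
grip_force: 0.0
```

>>> servo_tool([
  [[0,0,-0.05],[0,0,0],0.8],
  [[0,0,-0.15],[0,0,0],0.8],
  [[0,0,-0.15],[0,0,0],0.8],
  [[0,0,-0.15],[0,0,0],0.8],
  [[0,0,-0.1],[0,0,0],0.8],
  [[0,0,0],[0,0,0],0.8],
  [[0,0,0],[0,0,0],0.8],
])

```text
time_s: 16.8
eef_pos: [551.6, 180.7, 160.7]
ee_rot: [0.0, 0.729, 0.685, 0.0]
force: [0.6, -0.9, -1.1]
grip_width: 0.802
grip_force: 0.0
```

```bash
python3 - <<'E'
from h import *
p,im=look('w4')
sc=optics.capture('scene')[180:300,190:350]
a=cv2.resize(im[80:330,120:440],(512,400));b=cv2.resize(sc,(288,216),interpolation=cv2.INTER_CUBIC)
c=np.zeros((400,800,3),np.uint8);c[:,:512]=a;c[:216,512:]=b;cv2.imwrite('pics/w4c.png',c)
E
```

```text
16.8 [[np.float64(551.6000300120893), np.float64(180.70472187636346), np.float64(160.67775009669717)], [np.float64(4.623722470314753e-05), np.float64(0.7289609650994183), np.float64(0.6845552616236433), np.float64(5.483455874066898e-05)]]
```

View pics/w4c.png

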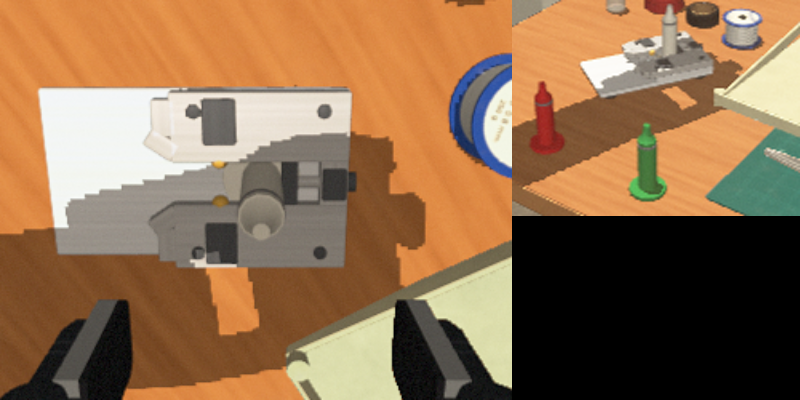

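The cartridge stands upright behind the catches, with its barrel (about (263,180)) against the slug (about (285,180)). The gripper is clear of it.

```bash
python3 -c "
from rig import ctrl; print(ctrl.finish_job())"
```

```text
the job is handed in; nothing more can be done
None
```

The white cartridge is loaded upright against the stop, at about station x = 36 mm. It was pressed home at about 14 N (wrist reading) for roughly a second, then released, and the job is handed in; no result came back.

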